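# Raise the bench camera mast to its second stop and hold it

## Robot

A 6-joint arm with a two-finger parallel gripper is mounted at the origin on a cart in front of the work surface, level with it; the furniture and walls round the work are solid. World frame = base frame: x ahead of the robot, y to its left, z up, the work surface at z = 0. Lengths are in m, angles in rad, forces in N, time in s.
With the tool pointing down it reaches from about 0.3 to 0.775 m from the base axis. Payload 14.6 kg.
Tool frame: the origin (TCP) lies at the centre of the arm's flange, where the gripper is bolted on; the fingertips stand 199 mm ahead of it and the grasp point (between the pads) lies ctrl.tcp_to_grasp ahead of it (ctrl.tcp_to_grasp is the distance from the TCP to the grasp point, in m); z points along the fingers, y is the line along which they close (so a half turn about z gives the same grasp; the last joint's range is limited). The gripper opens to 94 mm and grips with 3 to 60 N. Pads are 16 mm wide; open, the fingers measure 119 mm over their backs; the gripper's body (75 mm by 177 mm) begins 78 mm behind the grasp point.
Start: joints at [1.108, 0.3, 1.521, -0, 1.321, -0.067], TCP at [0.212, 0.507, 0.405] pointing down, gripper open.
Joint ranges: [-3.03, 3.03], [-0.79, 2.21], [0.23, 2.52], [-1.04, 4.18], [0, 3.07], [-2.55, 2.55]. Speed limits (rad/s): [2.22, 2.22, 2.57, 3.14, 3.14, 3.14].

## Interface

Orientations are given as [roll, pitch, yaw] about the fixed x, y, z axes, in that order (R = Rz(yaw) Ry(pitch) Rx(roll)).
In Python, from station import ctrl gives the robot as it stands. The module is installed in compiled form; this text tells all that it offers.
- The arm moves only by the shell command python3 -m jog 'ROWS' [OPENING] [FORCE]. ROWS is JSON, a list of rows, each a list of 6 numbers: the shift along the tool's x, y, z in cm, then the turn, a rotation vector about the tool's x, y, z in rad. In form: [[tx, ty, tz, ax, ay, az], ...]. A call has 1 to 8 rows; each row is the pose to reach, as a shift and turn from the pose commanded when the call began, along the tool's axes at that moment; what a row does not reach only later rows make up. A row lasts 1/10 s, in which the tool goes at most 50 mm and 8.59 degrees, less where a joint would pass 70% of its speed; a pose out of reach is approached as far as the arm can. A call with a gripper value outside its range is refused whole. OPENING is the opening in per cent of the stroke, from 0 (shut) to 100 (fully open), set as the call begins (- or left out, the last holds). The fingers move at their own pace and stop on an object; FORCE is the grip in N (left out, the last holds). Time passes only in rows, so rows that repeat a pose let the fingers close. It gives the time, the measured TCP pose, the force, the opening and the grip force at its end, in the units of the state.
- ctrl.get_obs(): the state, without advancing time (a new reading comes with each control period).
- ctrl.camera(name): name is "scene" or "top"; returns a dict with "img" (480x640x3 uint8, blue, green, red), "intrinsics" (3x3 intrinsics, pixels), "R" (3x3) and "t" (3): a world point X has camera coordinates R X + t. Camera axes: x right, y down, z forward; pixel columns grow to the right and rows downward; lengths in m; the calibration is good to about 2 mm. A picture is of the moment at which its call begins. There is no depth.
- ctrl.hand_in(): hands the job in; it is judged then, once.
The state is a dict: "time_s": time; "qpos": joint angles; "joint_vel": joint speeds; "tau": joint torques, N m; "ee_pos": TCP position; "eef_rot": TCP orientation; "force": force on the tool from outside, world axes, zero at the start; "moment": the same for the moment, N m; "grip_width": finger opening in m; "grip_force": force on a finger pad.
Only numpy, scipy, OpenCV 4.12 (cv2) and the standard library are available. Lean on these libraries where they do the work, as an engineer would, in place of code of your own. Each camera call takes 0.05 s, during which the arm holds its last target. There are 200 camera calls.

## Task

The small camera mast is stowed with a roll of yellow tape parked over its head, hiding the release button. Slide the roll up off the mast and set it down flat inside the blue tray without dropping it; then squeeze the red button on the mast's head and, with it squeezed, pull the head straight up past the first stop to the second stop, which is the end of its travel. Finish still holding it there with the button squeezed in, because it springs back down when let go, and do not disturb the other things on the bench.

Things in the scene. Friction and masses are not known exactly. Their poses are not given: they have to be found in the camera images.
- mast: fixed upright telescoping camera mast. Origin: centre of its underside, on the axis; z up. Dark foot plate 100 x 100 x 12; aluminium tube 32 in diameter (48 at the foot, up to z 26), widening above z 108 to a round collar 52 in diameter, flat top at z 125. The black head stands on the collar when stowed; its red button looks along the mast's +y.
- head_grip (a point): point on the axis inside the moving head at the height of the button's centre: 25 above the head's underside (mast z 150 when stowed). Head: black block 22 x 22 x 45 tall with a 2 high lens disc on top, on an 18 mm steel stem with two orange bands. Take it along mast y, one finger on the button, one on the far face: 26.5 wide at first touch, 22.5 with the button in; grip 20 to 40 N.
- mast_head (a joint): extension of the head, m: 0 stowed (locked), 0.045 first stop, 0.090 second stop, a hard end. Locked (1 mm play) at a stop while the button is out; with the button in it slides freely through the first stop against return spring and weight, 3 to 5 N together. If the button comes out between stops, the catch drops into the next stop it passes.
- mast_button (a joint): travel of the red button, m: 0 out, 0.004 fully in; the catch is free from about 0.003.
- button_face (a point): centre of the red button's outer face. The button is a pad 15 wide (mast x) and 17 tall on the head's +y face, standing 4.5 out of it; it goes in 4 (3.5 N to start, 6.5 N fully in) and springs back out.
- tape: roll of yellow tape on a cardboard core, loose, about 60 g: a ring 60 in outer diameter, 42 in inner diameter, 36 tall. Origin: centre of its underside, z along its axis. At the start it lies on the mast's collar (underside at mast z 125) round the head, off-centre by up to 3; the head's top sticks out 11 above it. It must rise about 50 to clear the head.
- tray: fixed open blue tray, 130 x 130 outside, 10 high, walls 4, floor 4 thick (inner floor at z 4 of the tray), inside 122 x 122. Origin: centre of its underside.
- timer: white lab timer lying flat, 66 x 62 x 18, bystander; origin: centre of its underside
- vial: small brown vial with black cap, 27 in diameter, 52 tall, bystander; origin: centre of its underside
- petri: petri dish lying flat, 60 in diameter, 14 tall, bystander; origin: centre of its underside
- marker: white marker pen with red cap, 130 x 12 x 13, lying along its x axis, bystander; origin: centre of its underside

How it is judged:
On the way, in this order (a step that is already met when the one before it is completed fails the run):
1. the roll lies flat in the tray, let go, the mast still stowed (x of tape in the frame of tray between -0.034 and 0.034 m and y of tape in the frame of tray between -0.034 and 0.034 m and z of tape in the frame of tray between -0.001 and 0.009 m and angle between tape's own z axis and vertical below 0.1 rad and contact force between the fingers and tape below 0.05 N and linear speed of tape below 0.02 m/s and value of joint mast_head below 0.01 m), for 0.2 s.
2. the head is pulled past the first stop with the button squeezed by the fingers (value of joint mast_head above 0.05 m and value of joint mast_button above 0.0025 m and contact force between the fingers and mast above 2 N), for 0.1 s.
At the end, for the whole second after the job is handed in: Roll flat (0.1 rad) on the tray floor, within 34 mm of its centre along both tray axes, at rest and not touched; head held still at the second stop (extension above 86 mm), button in by over 3 mm, fingers pressing on the head with over 3 N (x of tape in the frame of tray between -0.034 and 0.034 m and y of tape in the frame of tray between -0.034 and 0.034 m and z of tape in the frame of tray between -0.001 and 0.009 m and angle between tape's own z axis and vertical below 0.1 rad and contact force between the fingers and tape below 0.05 N and linear speed of tape below 0.02 m/s and value of joint mast_head above 0.086 m and value of joint mast_button above 0.003 m and contact force between the fingers and mast above 3 N and velocity of joint mast_head between -0.01 and 0.01 m/s); the arm keeps its last pose, push and grip.
It fails at once if the roll is dropped or thrown (faster than 0.8 m/s while not held) (linear speed of tape above 0.8 m/s and contact force between the fingers and tape below 0.1 N).
It fails at once if a bystander (timer, vial, petri dish, marker) is moved by more than 20 mm or tipped (distance of any of timer, vial, petri, marker from where it was at the start of the episode above 0.02 m or angle between vial's own z axis and vertical above 0.5 rad).
It also fails if it takes over 58 s, if anything falls off the work surface, if the arm or the gripper's body presses on something with over 40 N, if the wrist force passes 120 N, or if a joint passes its speed limit or range.

## Working session

There is one attempt and no reset: what is moved stays moved. The work goes in short steps, Python scripts to look and compute and a shell command to move; the robot and the scene stay as the last step left them, time stands still between calls to the robot, and variables do not carry over. Pictures are saved under pics/ and viewed, at most 10 in all, crops included, and the job is handed in when it is done.

```bash
mkdir -p pics; python3 - <<'E'
from station import ctrl
import cv2
for n in("scene","top"):
    c=ctrl.camera(n); cv2.imwrite(f"pics/{n}0.png",c["img"]); print(n,c["intrinsics"],c["R"],c["t"], -c["R"].T@c["t"])
o=ctrl.get_obs(); print(o, ctrl.tcp_to_grasp)
E
```

```text
scene [[479.64423266   0.         315.49378641]
 [  0.         479.64423266 234.94358352]
 [  0.           0.           1.        ]] [[ 0.83466271 -0.55075072 -0.00343734]
 [-0.36480764 -0.54816878 -0.75261303]
 [ 0.41261792  0.629432   -0.6584541 ]] [-0.4164366   0.28717631  0.93385785] [ 0.06702173 -0.65973168  0.82960374]
top [[616.79714267   0.         323.77233278]
 [  0.         616.79714267 241.20725371]
 [  0.           0.           1.        ]] [[-0.01067111 -0.99992254  0.00640596]
 [-0.99106798  0.00972454 -0.13300258]
 [ 0.13292998 -0.00776803 -0.99109499]] [0.03615293 0.51471728 1.42540312] [0.3210268  0.04221731 1.48093702]
{'time_s': 0.1, 'qpos': array([ 1.10839731e+00,  3.00405999e-01,  1.52150137e+00, -3.05891882e-06,
        1.32071158e+00, -6.66118578e-02]), 'joint_vel': array([ 0.00090565,  0.00027723, -0.00010594,  0.00117453, -0.00072331,
        0.00094131]), 'tau': array([ 9.52300543e-04, -5.32648480e+01, -3.53279042e+01,  7.09381420e-02,
        2.34901981e-02, -4.95919892e-05]), 'ee_pos': array([0.21204055, 0.50745274, 0.40415566]), 'eef_rot': array([-3.14056844e+00, -6.53560224e-05,  2.74580622e+00]), 'force': array([ 0.54981584, -0.55644585, -0.05645909]), 'moment': array([-0.02052422, -0.05010453, -0.02350542]), 'grip_force': 0.0, 'grip_width': 0.0937547640397374} 0.1804
```

View pics/scene0.png

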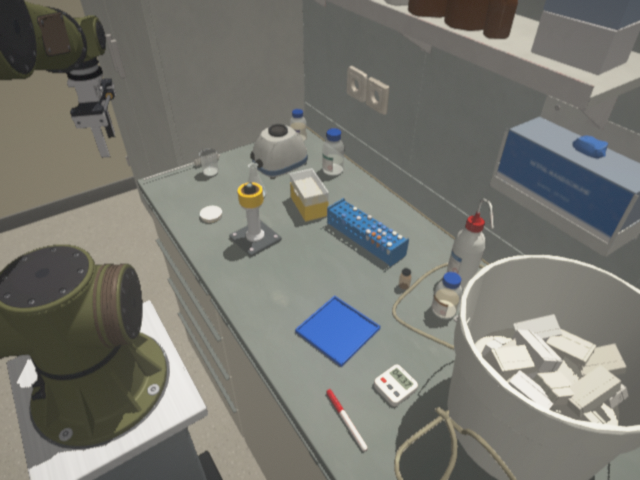

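View pics/top0.png

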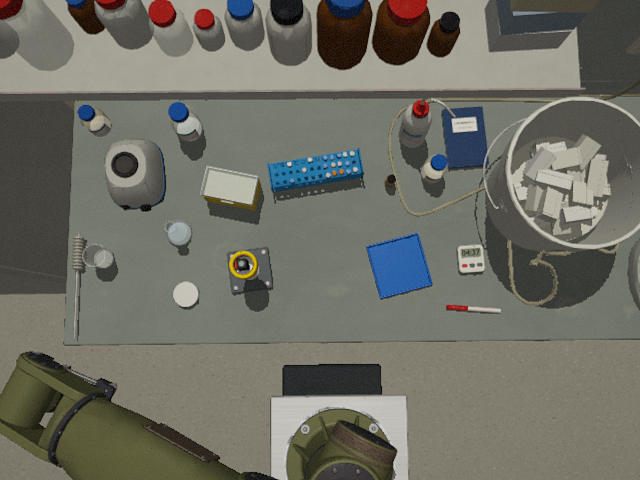

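The scene view shows the mast with its yellow roll at (251,195) and the tray at (338,330). In the top view the roll is at (243,264), foot plate (250,270), tray (399,266), petri dish (186,294), timer (471,259), marker (473,309) and vial (391,181).

```bash
cat > h.py <<'E'
import numpy as np, cv2
from station import ctrl
def ray(c,u,v):
    d=c["R"].T@np.linalg.solve(c["intrinsics"],[u,v,1.]); return -c["R"].T@c["t"],d/np.linalg.norm(d)
def plane(c,u,v,z):
    o,d=ray(c,u,v); return o+d*(z-o[2])/d[2]
def tri(c1,p1,c2,p2):
    A=np.zeros((3,3));b=np.zeros(3);L=[ray(c1,*p1),ray(c2,*p2)]
    for o,d in L:
        M=np.eye(3)-np.outer(d,d);A+=M;b+=M@o
    X=np.linalg.solve(A,b);return X,[np.linalg.norm((np.eye(3)-np.outer(d,d))@(X-o)) for o,d in L]
def blob(img,lo,hi,box=None):
    m=cv2.inRange(cv2.cvtColor(img,cv2.COLOR_BGR2HSV),lo,hi)
    if box: k=np.zeros_like(m);x0,y0,x1,y1=box;k[y0:y1,x0:x1]=255;m&=k
    cs,_=cv2.findContours(m,cv2.RETR_EXTERNAL,cv2.CHAIN_APPROX_NONE)
    return max(cs,key=cv2.contourArea)
E
python3 - <<'E'
from h import *
t=ctrl.camera("top"); s=ctrl.camera("scene")
Y=((20,120,80),(35,255,255)); B=((105,120,60),(125,255,255))
y=blob(t["img"],*Y,(215,235,275,295)); (u,v),ax,a=cv2.fitEllipse(y); print("ring top px",u,v,ax, "at .161:",plane(t,u,v,.161), "at .15", plane(t,u,v,.15))
ys=blob(s["img"],*Y,(230,170,275,220)); print("scene roll bbox",cv2.boundingRect(ys)); m=cv2.boundingRect(ys)
X=tri(t,(u,v),s,(m[0]+m[2]/2,m[1]+m[3]/2)); print("tri",X)
b=blob(t["img"],*B,(360,225,440,305)); P=np.array([plane(t,*p,.01)[:2] for p in cv2.boxPoints(cv2.minAreaRect(b))]); print("tray",P,P.mean(0),cv2.minAreaRect(b))
print([np.linalg.norm(P[i]-P[i-1]) for i in range(4)])
f=cv2.inRange(t["img"],(0,0,0),(255,255,255))
big=cv2.resize(t["img"][225:315,205:295],(540,540),interpolation=cv2.INTER_CUBIC)
bs=cv2.resize(s["img"][150:260,210:300],(491,600),interpolation=cv2.INTER_CUBIC)[:540]
cv2.imwrite("pics/c1.png",np.hstack([big,bs])[:, :800] if False else cv2.resize(np.hstack([big,bs]),(800,int(540*800/1031))))
E
```

```text
ring top px 243.0931396484375 264.43035888671875 (27.232892990112305, 28.12247657775879) at .161: [0.44946813 0.20558603 0.161     ] at .15 [0.45053853 0.2069475  0.15      ]
scene roll bbox (238, 182, 25, 26)
tri (array([0.45043145, 0.20865014, 0.13976134]), [np.float64(0.0011850059925459914), np.float64(0.0011850059925459465)])
tray [[ 0.50586194 -0.07032148]
 [ 0.53885706 -0.19724543]
 [ 0.41179654 -0.22710079]
 [ 0.37962272 -0.10148553]] [ 0.45903457 -0.14903831] ((399.04339599609375, 265.161376953125), (54.40874099731445, 54.148765563964844), 74.93151092529297)
[np.float64(0.1300289888106897), np.float64(0.13114254583416843), np.float64(0.13052094899729275), np.float64(0.12967015049483108)]
```

View pics/c1.png

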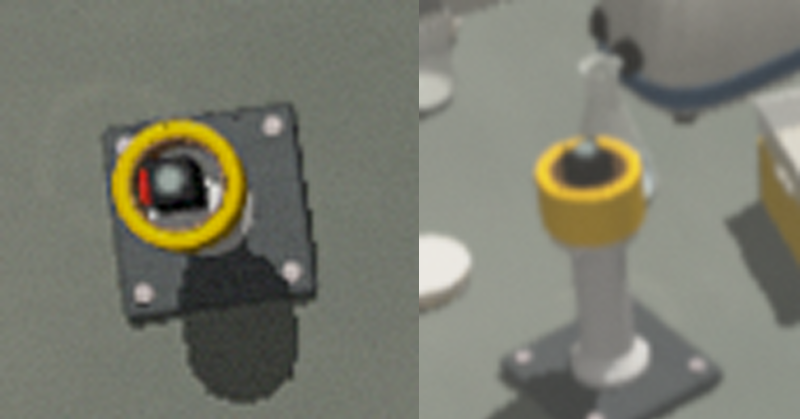

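The crop shows the red button on the head's left side in the top view, which is world +y. The plate corners at about (103,130), (292,103), (317,293), (130,323) give a mast yaw of roughly 0.14.

```bash
cat >> h.py <<'E'
from scipy.spatial.transform import Rotation as Ro
def to(g,yaw):
    "rows entry taking the grasp point to world g, tool down with yaw"
    o=ctrl.get_obs(); R0=Ro.from_euler('xyz',o["eef_rot"]); R1=Ro.from_euler('xyz',[np.pi,0,yaw])
    d=R0.inv().apply(np.array(g)+[0,0,ctrl.tcp_to_grasp]-o["ee_pos"])*100
    print("row",np.round(d,2),np.round((R0.inv()*R1).as_rotvec(),3))
E
python3 - <<'E'
from h import *
t=ctrl.camera("top")
C=np.array([(103,130),(292,103),(317,293),(130,323)])/4.656+[205,225]
P=np.array([plane(t,u,v,.012)[:2] for u,v in C]); c=P.mean(0)
d=(P[0]-P[1])+(P[3]-P[2]); print(P,c,[np.linalg.norm(P[i]-P[i-1]) for i in range(4)],"yaw",np.arctan2(-d[0],d[1]))
g=(t["img"].astype(int)); 
to([.450,.207,.225],3.28)
E
```

```text
[[0.4920203  0.2624219 ]
 [0.50505365 0.16530487]
 [0.40715675 0.15240901]
 [0.39286391 0.24766906]] [0.44927365 0.20695121] [np.float64(0.10024787596960745), np.float64(0.0979876869090881), np.float64(0.09874263164890841), np.float64(0.09632633693560706)] yaw 0.141101039206303
row [-33.54 -18.55  -0.09] [-0.    -0.    -0.534]
```

```bash
python3 -m jog '[[-4,-2.3,0,0,0,-0.07],[-8.4,-4.6,0,0,0,-0.13],[-12.6,-7,0,0,0,-0.2],[-16.8,-9.3,0,0,0,-0.27],[-21,-11.6,0,0,0,-0.33],[-25,-14,0,0,0,-0.4],[-29.5,-16.3,0,0,0,-0.47],[-33.5,-18.5,0,0,0,-0.534]]' 100 && python3 -m jog '[[0,0,0,0,0,0],[0,0,0,0,0,0],[0,0,0,0,0,0]]'; python3 - <<'E'
from h import *
print(ctrl.get_obs()["qpos"]); to([.450,.206,.225],3.283); to([.450,.206,.149],3.283)
E
```

```text
time_s: 1.05
ee_pos: [0.4508, 0.2057, 0.4048]
eef_rot: [3.142, 0.0, -3.001]
force: [1.6, 0.1, 0.6]
grip_width: 0.0938
grip_force: 0.0
time_s: 1.35
ee_pos: [0.4494, 0.2083, 0.4046]
eef_rot: [3.141, -0.0, -3.003]
force: [0.5, 0.7, 0.2]
grip_width: 0.0939
grip_force: 0.0
[ 3.60009856e-01  1.77847907e-01  1.67219757e+00  1.63935269e-04
  1.29172263e+00 -1.34912047e+00]
row [-0.03 -0.23 -0.08] [ 0.    -0.    -0.003]
row [-0.03 -0.23  7.52] [ 0.    -0.    -0.003]
```

```bash
python3 -m jog '[[0,-0.1,2,0,0,0],[0,-0.1,4,0,0,0],[0,-0.1,6,0,0,0],[0,-0.1,7.5,0,0,0],[0,-0.1,7.5,0,0,0]]' 100 && python3 -m jog '[[0,0,0,0,0,0],[0,0,0,0,0,0],[0,0,0,0,0,0],[0,0,0,0,0,0],[0,0,0,0,0,0],[0,0,0,0,0,0],[0,0,0,0,0,0],[0,0,0,0,0,0]]' 0 10;  python3 - <<'E'
from h import *
c=ctrl.camera("scene")["img"];d=ctrl.camera("top")["img"]
a=cv2.resize(c[130:270,180:320],(400,400));b=cv2.resize(d[200:320,180:300],(400,400))
cv2.imwrite("pics/c2.png",np.hstack([a,b]))
E
```

```text
time_s: 1.85
ee_pos: [0.449, 0.2076, 0.3281]
eef_rot: [-3.141, -0.003, -3.002]
force: [0.8, 0.8, -0.0]
grip_width: 0.0943
grip_force: 0.0
time_s: 2.65
ee_pos: [0.45, 0.2066, 0.33]
eef_rot: [3.141, 0.0, -3.003]
force: [-1.0, -0.3, 5.5]
grip_width: 0.0589
grip_force: 10.0
```

View pics/c2.png

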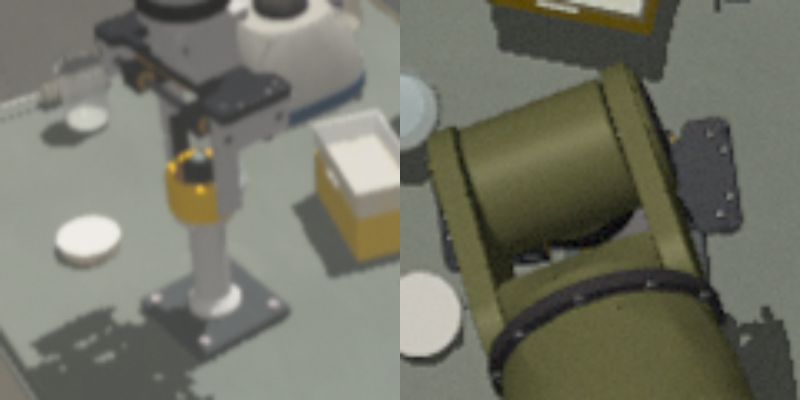

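The scene crop shows the fingers holding the roll at about mid-height, with the head inside it and nothing else touched. Next I lift it.

```bash
python3 -m jog '[[0,0,-0.5,0,0,0],[0,0,-1,0,0,0],[0,0,-1.5,0,0,0],[0,0,-2,0,0,0]]' 0 15 && python3 -m jog '[[0,0,-1,0,0,0],[0,0,-2,0,0,0],[0,0,-3,0,0,0],[0,0,-4,0,0,0],[0,0,-5,0,0,0],[0,0,-5,0,0,0]]';  python3 - <<'E'
from h import *
c=ctrl.camera("scene");t=ctrl.camera("top")
cv2.imwrite("pics/c3.png",cv2.resize(c["img"][100:270,180:350],(500,500)))
to([.459,-.149,.225],3.283)
E
```

```text
time_s: 3.15
ee_pos: [0.45, 0.2066, 0.3501]
eef_rot: [3.142, 0.0, -3.003]
force: [-0.0, -0.2, 0.4]
grip_width: 0.0585
grip_force: 14.9
time_s: 3.75
ee_pos: [0.45, 0.2067, 0.4012]
eef_rot: [3.141, 0.002, -3.003]
force: [-1.3, -0.2, -0.5]
grip_width: 0.0585
grip_force: 14.9
row [  4.   -35.35  -0.58] [ 0.     0.    -0.003]
```

View pics/c3.png

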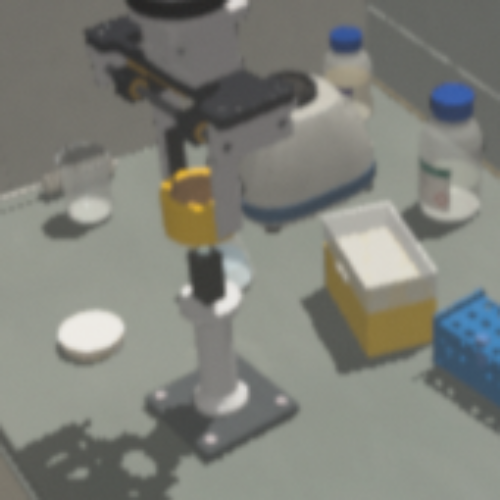

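The roll is clear of the black head and level in the fingers. I carry it across to the tray.

```bash
python3 -m jog '[[0.2,-2,-0.6,0,0,0],[0.7,-6,-0.6,0,0,0],[1.2,-10.5,-0.6,0,0,0],[1.7,-15,-0.6,0,0,0],[2.2,-19.5,-0.6,0,0,0],[2.7,-24,-0.6,0,0,0],[3.2,-28,-0.6,0,0,0],[3.6,-31.5,-0.6,0,0,0]]' && python3 -m jog '[[0.3,-2.5,0,0,0,0],[0.4,-3.8,0,0,0,0],[0.4,-3.8,0,0,0,0],[0.4,-3.8,0,0,0,0]]';  python3 - <<'E'
from h import *
to([.459,-.149,.0285],3.283)
E
```

```text
time_s: 4.65
ee_pos: [0.4573, -0.1123, 0.4051]
eef_rot: [3.141, -0.001, -3.004]
force: [0.2, 0.6, -0.4]
grip_width: 0.0587
grip_force: 14.9
time_s: 5.05
ee_pos: [0.459, -0.1478, 0.4054]
eef_rot: [3.141, -0.0, -3.003]
force: [0.4, -0.2, -0.8]
grip_width: 0.0586
grip_force: 14.9
row [ 1.000e-02 -1.300e-01  1.965e+01] [ 0.    -0.    -0.003]
```

```bash
python3 -m jog '[[0,-0.1,3,0,0,0],[0,-0.1,7,0,0,0],[0,-0.1,11,0,0,0],[0,-0.1,15,0,0,0],[0,-0.1,17.5,0,0,0],[0,-0.1,18.7,0,0,0],[0,-0.1,19.2,0,0,0],[0,-0.1,19.2,0,0,0]]' && python3 -m jog '[[0,0,0.1,0,0,0],[0,0,0.2,0,0,0],[0,0,0.3,0,0,0],[0,0,0.3,0,0,0]]'
```

```text
time_s: 5.85
ee_pos: [0.4594, -0.1491, 0.2141]
eef_rot: [-3.141, 0.0, -3.003]
force: [-0.2, -0.1, -0.3]
grip_width: 0.0584
grip_force: 14.9
time_s: 6.25
ee_pos: [0.4591, -0.1496, 0.2109]
eef_rot: [-3.141, 0.0, -3.003]
force: [0.7, 0.2, -0.3]
grip_width: 0.0586
grip_force: 14.9
```

```bash
python3 -m jog '[[0,0,0.05,0,0,0],[0,0,0.1,0,0,0],[0,0,0.1,0,0,0]]'
```

```text
time_s: 6.55
ee_pos: [0.4591, -0.1495, 0.2096]
eef_rot: [3.142, -0.0, -3.003]
force: [-0.2, -0.1, -0.8]
grip_width: 0.0588
grip_force: 14.9
```

```bash
python3 -m jog '[[0,0,0.05,0,0,0],[0,0,0.1,0,0,0],[0,0,0.15,0,0,0],[0,0,0.15,0,0,0]]'
```

```text
time_s: 6.95
ee_pos: [0.4592, -0.1495, 0.2089]
eef_rot: [-3.142, 0.0, -3.003]
force: [-5.7, 2.2, 13.5]
grip_width: 0.0584
grip_force: 14.9
```

Contact with the tray floor shows at the expected height (13.5 N). I back off slightly, open partway and rise.

```bash
python3 -m jog '[[0,0,-0.05,0,0,0],[0,0,-0.05,0,0,0],[0,0,-0.05,0,0,0],[0,0,-0.05,0,0,0],[0,0,-0.05,0,0,0],[0,0,-0.05,0,0,0]]' 85 && python3 -m jog '[[0,0,-2,0,0,0],[0,0,-5,0,0,0],[0,0,-9,0,0,0],[0,0,-13,0,0,0],[0,0,-17,0,0,0],[0,0,-20,0,0,0],[0,0,-20,0,0,0]]';  python3 - <<'E'
from h import *
c=ctrl.camera("scene");t=ctrl.camera("top"); o=ctrl.get_obs(); print(o["qpos"])
ys=blob(c["img"],(20,120,80),(35,255,255),(290,290,390,370)); x,y,w,h=cv2.boundingRect(ys); print(x,y,w,h,plane(c,x+w/2,y+h/2,.022))
a=cv2.resize(c["img"][280:380,290:390],(400,400)); b=cv2.resize(c["img"][150:250,200:300],(400,400))
cv2.imwrite("pics/c4.png",np.hstack([a,b]))
E
```

```text
time_s: 7.55
ee_pos: [0.4591, -0.1495, 0.2086]
eef_rot: [3.142, -0.0, -3.003]
force: [0.9, 0.1, -0.6]
grip_width: 0.08
grip_force: 0.0
time_s: 8.25
ee_pos: [0.4592, -0.1495, 0.4126]
eef_rot: [-3.138, 0.006, -3.003]
force: [1.1, 0.3, -0.4]
grip_width: 0.0801
grip_force: 0.0
[-3.90690641e-01  1.45986858e-01  1.69993696e+00 -2.18593051e-05
  1.29520031e+00 -2.09966796e+00]
325 309 27 31 [ 0.45563101 -0.15376651  0.022     ]
```

View pics/c4.png

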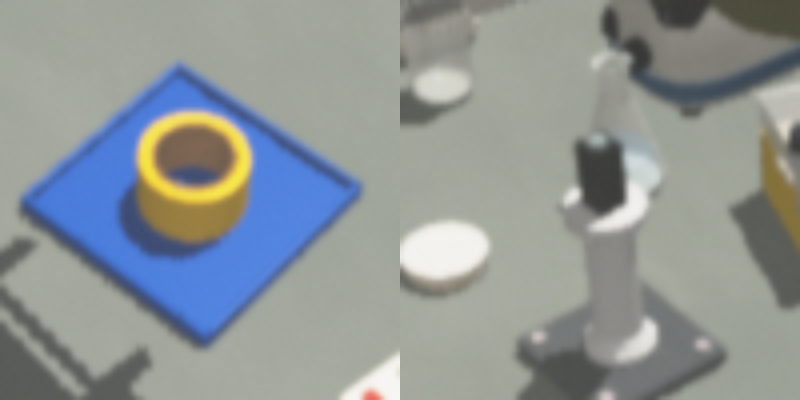

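The left crop shows the roll standing flat at the tray's centre. The right crop shows the mast still stowed with its head bare. Next I refine the head position from the top view.

```bash
python3 - <<'E'
from h import *
t=ctrl.camera("top"); 
r=blob(t["img"],(0,120,60),(8,255,255),(215,240,275,295)); q=r.reshape(-1,2).mean(0); print("red",q,cv2.boundingRect(r),plane(t,*q,.150),plane(t,*q,.1585))
m=cv2.inRange(cv2.cvtColor(t["img"],cv2.COLOR_BGR2GRAY),0,48); k=np.zeros_like(m);k[246:278,228:262]=255;m&=k
c=max(cv2.findContours(m,0,1)[0],key=cv2.contourArea); R=cv2.minAreaRect(c); print("head",R,plane(t,*R[0],.165))
cv2.imwrite("pics/c5.png",cv2.resize(t["img"][235:300,215:280],(520,520),interpolation=cv2.INTER_CUBIC))
to([.4493,.207,.225],3.283)
E
```

```text
red [235.92307692 264.76923077] (235, 262, 3, 7) [0.44995814 0.22244594 0.15      ] [0.44913472 0.22129492 0.1585    ]
head ((242.5, 264.5), (11.0, 11.0), 90.0) [0.44894202 0.20635816 0.165     ]
row [-3.95 35.44  0.25] [ 0.001 -0.001 -0.003]
```

View pics/c5.png

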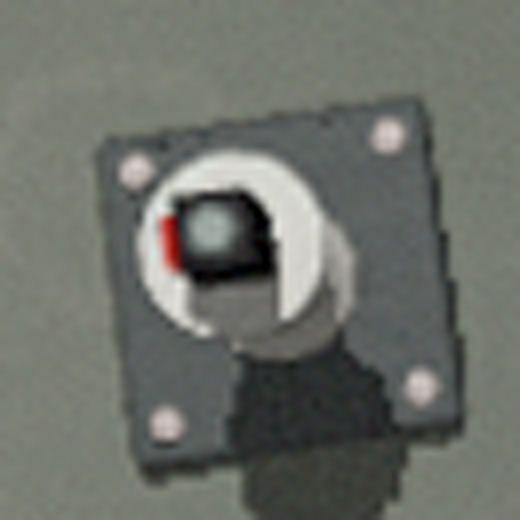

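The top crop shows the red button facing left (world +y), with the head centre consistent at about (0.449, 0.207).

```bash
python3 -m jog '[[-0.4,3,0.2,0,0,0],[-0.8,7.5,0.2,0,0,0],[-1.3,12,0.2,0,0,0],[-1.8,16.5,0.2,0,0,0],[-2.3,21,0.2,0,0,0],[-2.8,25.5,0.2,0,0,0],[-3.3,29.5,0.2,0,0,0],[-3.6,32.5,0.2,0,0,0]]' 60 && python3 -m jog '[[-0.2,2,0,0,0,0],[-0.35,2.9,0,0,0,0],[-0.35,2.9,0,0,0,0],[-0.35,2.9,0,0,0,0],[-0.35,2.9,0,0,0,0],[-0.35,2.9,0,0,0,0]]';  python3 - <<'E'
from h import *
to([.4493,.207,.150],3.283)
E
```

```text
time_s: 9.2
ee_pos: [0.4495, 0.1796, 0.4051]
eef_rot: [-3.141, -0.002, -3.002]
force: [1.0, -1.4, -0.2]
grip_width: 0.0565
grip_force: 0.0
time_s: 9.8
ee_pos: [0.4496, 0.2058, 0.4067]
eef_rot: [-3.142, 0.0, -3.004]
force: [0.1, 0.7, 0.6]
grip_width: 0.056
grip_force: 0.0
row [0.02 0.12 7.63] [-0.     0.    -0.004]
```

```bash
python3 -m jog '[[0,0.1,1.5,0,0,0],[0,0.1,3,0,0,0],[0,0.1,4.5,0,0,0],[0,0.1,6,0,0,0],[0,0.1,7,0,0,0],[0,0.1,7.6,0,0,0],[0,0.1,7.6,0,0,0]]' 60 && python3 -m jog '[[0,0,0,0,0,0],[0,0,0,0,0,0],[0,0,0,0,0,0],[0,0,0,0,0,0],[0,0,0,0,0,0],[0,0,0,0,0,0],[0,0,0,0,0,0],[0,0,0,0,0,0]]' 0 25
```

```text
time_s: 10.5
ee_pos: [0.4494, 0.2074, 0.3303]
eef_rot: [-3.141, -0.001, -3.004]
force: [-0.3, 0.5, 0.5]
grip_width: 0.0566
grip_force: 0.0
time_s: 11.3
ee_pos: [0.4492, 0.2084, 0.331]
eef_rot: [3.139, 0.001, -3.003]
force: [-1.6, 10.7, 1.6]
grip_width: 0.0222
grip_force: 25.0
```

```bash
python3 -m jog '[[0,0.05,0,0,0,0],[0,0.1,0,0,0,0],[0,0.1,0,0,0,0]]' 0 30 && python3 -m jog '[[0,0,-0.4,0,0,0],[0,0,-0.8,0,0,0],[0,0,-1.2,0,0,0],[0,0,-1.6,0,0,0],[0,0,-2,0,0,0],[0,0,-2,0,0,0]]'; python3 - <<'E'
from h import *
c=ctrl.camera("scene");cv2.imwrite("pics/c6.png",cv2.resize(c["img"][130:260,190:320],(520,520)))
E
```

```text
time_s: 11.6
ee_pos: [0.4492, 0.2088, 0.331]
eef_rot: [3.141, 0.001, -3.003]
force: [-1.9, 5.1, 4.5]
grip_width: 0.0221
grip_force: 30.0
time_s: 12.2
ee_pos: [0.4492, 0.2087, 0.3507]
eef_rot: [3.141, 0.0, -3.003]
force: [0.7, 7.1, -3.2]
grip_width: 0.0222
grip_force: 30.0
```

View pics/c6.png

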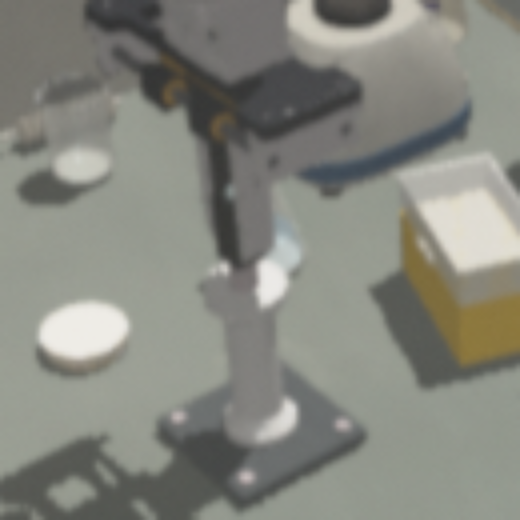

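The head follows the gripper off the collar with only the 3 N spring load, so the catch is free. I pull on.

```bash
python3 -m jog '[[0,0,-1,0,0,0],[0,0,-2,0,0,0],[0,0,-3,0,0,0],[0,0,-4,0,0,0],[0,0,-5,0,0,0],[0,0,-6,0,0,0],[0,0,-6.7,0,0,0],[0,0,-6.7,0,0,0]]' && python3 -m jog '[[0,0,-0.1,0,0,0],[0,0,-0.2,0,0,0],[0,0,-0.3,0,0,0],[0,0,-0.3,0,0,0]]'
```

```text
time_s: 13.05
ee_pos: [0.4492, 0.2087, 0.418]
eef_rot: [3.141, 0.0, -3.003]
force: [1.9, 6.3, -4.5]
grip_width: 0.0221
grip_force: 30.0
time_s: 13.45
ee_pos: [0.4493, 0.2087, 0.4203]
eef_rot: [3.141, 0.0, -3.003]
force: [2.3, 6.6, -4.3]
grip_width: 0.0222
grip_force: 30.0
```

```bash
python3 -m jog '[[0,0,-0.05,0,0,0],[0,0,-0.1,0,0,0],[0,0,-0.1,0,0,0],[0,0,-0.1,0,0,0]]'; python3 - <<'E'
from h import *
c=ctrl.camera("scene");cv2.imwrite("pics/c7.png",cv2.resize(c["img"][100:370,140:410],(540,540)))
E
```

```text
time_s: 13.85
ee_pos: [0.4493, 0.2087, 0.4211]
eef_rot: [3.141, -0.0, -3.003]
force: [3.6, 6.8, -5.5]
grip_width: 0.0218
grip_force: 30.0
```

View pics/c7.png

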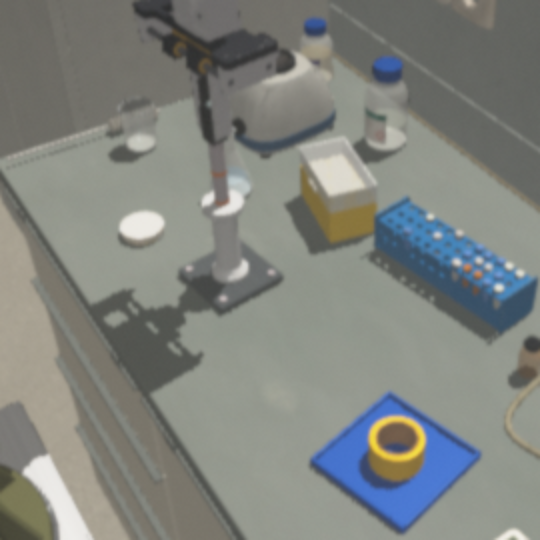

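The head is out with both orange bands showing, and the roll is flat in the tray. A little more pull confirms the hard stop.

```bash
python3 -m jog '[[0,0,-0.05,0,0,0],[0,0,-0.1,0,0,0],[0,0,-0.1,0,0,0],[0,0,-0.1,0,0,0],[0,0,-0.1,0,0,0]]'
```

```text
time_s: 14.4
ee_pos: [0.4494, 0.2088, 0.4212]
eef_rot: [3.141, -0.001, -3.003]
force: [6.2, 7.5, -13.7]
grip_width: 0.0224
grip_force: 30.0
```

The TCP has stopped moving and the pull has risen to 13.7 N, so this is the end stop. I hand in.

```bash
python3 -c "
from station import ctrl
print(ctrl.hand_in())"
```

```text
the job is handed in; nothing more can be done
None
```

I handed the job in at about 14.4 s: the roll lies flat in the tray, and the head is held at the second stop (about 90 mm up) with the button squeezed at 30 N; the hand-in call returned no verdict.

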